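# Seat the water probe in the ported sample jar

## Robot

A 6-joint arm with a two-finger parallel gripper is mounted at the origin on the work surface. World frame = base frame: x ahead of the robot, y to its left, z up, the work surface at z = 0. Lengths are in m, angles in rad, forces in N, time in s.
With the tool pointing down it reaches from about 0.3 to 0.875 m from the base axis. Payload 6.4 kg.
Tool frame: the origin (TCP) lies at the centre of the arm's flange, where the gripper is bolted on; the fingertips stand 173 mm ahead of it and the grasp point (between the pads) lies 155 mm ahead of it; z points along the fingers, x is the direction in which the jaws open and shut, and the axes are right-handed (so a half turn about z gives the same grasp; the last joint's range is limited). The gripper opens to 85 mm and grips with 20 to 120 N. Pads are 22 mm wide; open, the fingers measure 114 mm over their backs; the gripper's body (76 mm by 85 mm) begins 54 mm behind the grasp point. The pads swing forward as they close: fully open they stand 13 mm farther back than shut.
Start: joints at [-1.459, 0.181, 1.607, -0, 1.354, -0.206], TCP at [0.18, -0.546, 0.405] pointing down, gripper open.
Joint ranges: [-2.99, 2.99], [-0.89, 2.07], [0.3, 2.58], [-1.14, 4.28], [0, 2.63], [-3.12, 3.12]. Speed limits (rad/s): [2.57, 2.57, 3.01, 3.14, 3.14, 3.14].

## Interface

Orientations are given as a unit quaternion [w, x, y, z].
In Python, from bench import ctrl gives the robot as it stands. The module is installed in compiled form; this text tells all that it offers.
- The arm moves only by the tool move_arm, never from a script. Its argument "moves" is a list of rows, each an object of numbers: "gripper": the opening in per cent of the stroke, from 0 (shut) to 100 (fully open); "x", "y", "z": the shift along the tool's x, y, z in cm; "roll": the turn about the tool's z in degrees. In form: [{"gripper": .., "x": .., "y": .., "z": .., "roll": ..}, ...]. A call has 1 to 5 rows; each row shifts and turns the commanded pose from where the row before left it, along the tool's axes as they then stand; what a row does not reach is not made up. A row lasts 1/8 s, in which the tool goes at most 62.5 mm and 10.7 degrees, less where a joint would pass 70% of its speed; a pose out of reach is approached as far as the arm can. A call is refused whole if a number of a shift passes 6.25 or a number of a turn 10.7, either way. A call with a gripper value outside its range is refused whole. The fingers move at their own pace and stop on an object; the grip force is fixed at half the most. Time passes only in rows, so rows that do not move let the fingers close. It gives the time, the measured TCP pose, the force and the opening at its end, in the units of the state.
- ctrl.get_obs(): the state, without advancing time (a new reading comes with each control period).
- ctrl.camera(name): name is "scene" or "top" or "wrist"; returns a dict with "img" (384x512x3 uint8, red, green, blue), "fx", "fy", "cx", "cy" (pixels), "world_from_camera" (4x4, takes a point from camera to world coordinates); the wrist camera has in their place "tool_from_camera" (4x4, takes a point from camera to tool coordinates, whose origin is the TCP and whose axes are the tool frame's). Camera axes: x right, y up, looking along -z (the intrinsics and any distortion apply to the point x, -y, -z); pixel columns grow to the right and rows downward; lengths in m; the calibration is good to about 2 mm. The wrist camera is an equidistant fisheye: a pixel r from the principal point sees the ray r / f radians off the axis. A picture is of the moment at which its call begins: read the wrist's pose just before it. There is no depth.
- ctrl.hand_in(): hands the job in, once; it reports no verdict.
The state is a dict: "time_s": time; "q": joint angles; "dq": joint speeds; "joint_efforts": joint torques, N m; "eef_pos": TCP position; "eef_rot": TCP orientation; "wrist_force": force on the tool from outside, world axes, zero at the start; "torque": the same for the moment, N m; "opening": opening from 0.0 (shut) to 1.0 (fully open).
Only numpy, scipy, OpenCV 4.12 (cv2) and the standard library are available. Lean on these libraries where they do the work, as an engineer would, in place of code of your own. Each camera call takes 0.05 s, during which the arm holds its last target. There are 200 camera calls.

## Task

At the field water-testing table, take the measuring probe out of its stand and lower its steel stem through the open hole in the lid of the one sample jar that has such a hole, until the probe's collar rests flat on the lid and the probe stands upright; then let go. Do not drop the probe, and do not tip the jar or push it out of its place.

Things in the scene. Friction and masses are not known exactly. Their poses are not given: they have to be found in the camera images.
- probe: cordless measuring probe, 140 g, standing upright in the stand; round about its z axis (up, towards the handle). White handle, 28 mm diameter, 77 mm long, ending 85 mm above the origin; below it a white disc collar, 62 mm diameter, 8 mm thick; below that a steel stem 12 mm in diameter, 58 mm long with a tapered end. Origin: centre of the collar's underside, where the stem begins; the handle runs from 8 to 85 mm above it and is the place to grip
- probe_tip (a point): lower end of the steel stem, 58 mm below the probe's origin on its axis
- port (a point): centre of the open round hole in the jar's white lid, at the height of the lid's flat top, 90 mm above the table. The hole is 34 mm in diameter and 18 mm deep through the lid; below it the jar is empty down to 76 mm below this point. x, y and z axes as the jar's
- port_jar: clear glass sample jar with flat white lid, 100 mm diameter, 90 mm high, 0.6 to 1.1 kg, loose on the table; origin: centre of its underside, z up; the hole is in the middle of the lid. Two other jars of the same size stand near it: their lids are closed, one with a small knob (22 mm high), one with a low round plug (10 mm high)
- stand: fixed probe stand: black tube, 60 mm outside and 36 mm inside diameter, on a grey base plate 100 mm square and 12 mm thick; the tube's rim, on which the probe's collar rests, is 80 mm above the table. Origin: centre of its underside, z up

How it is judged:
On the way, in this order (a step that is already met when the one before it is completed fails the run):
1. the probe is lifted clear of its stand (height (world z) of probe_tip above 0.085 m), for 0.1 s.
2. the stem's tip has dropped below the lid through the hole (horizontal distance between probe_tip and port below 0.02 m and z of probe_tip in the frame of port below -0.015 m), for 0.1 s.
At the end, for the whole second after the job is handed in: The probe's stem is in the jar's hole with the collar resting on the lid: collar centre within 16 mm of the hole's centre and its underside within 6 mm of the lid's top, the probe upright within 10 degrees and at rest; the jar upright and within 40 mm of where it stood (horizontal distance between probe and port below 0.016 m and z of probe in the frame of port between -0.006 and 0.006 m and angle between probe's own z axis and vertical below 0.17 rad and angle between port_jar's own z axis and vertical below 0.1 rad and distance of port_jar from where it was at the start of the episode below 0.04 m and linear speed of probe below 0.02 m/s); the robot touches nothing.
It fails at once if the probe is dropped: it moves faster than 0.6 m/s with no finger on it (a free fall of about 20 mm) (linear speed of probe above 0.6 m/s and contact force between probe and the fingers below 0.05 N).
It fails at once if the jar is tipped by more than 15 degrees (angle between port_jar's own z axis and vertical above 0.26 rad).
It fails at once if the jar is pushed more than 40 mm from its place (distance of port_jar from where it was at the start of the episode above 0.04 m).
It also fails if it takes over 42 s, if anything falls off the work surface, if the arm or the gripper's body presses on something with over 40 N, if the wrist force passes 120 N, or if a joint passes its speed limit or range.

## Working session

There is one attempt and no reset: what is moved stays moved. The work goes in short steps, Python scripts to look and compute and a tool call to move; the robot and the scene stay as the last step left them, time stands still between calls to the robot, and variables do not carry over. Pictures are saved under pics/ and viewed, about 8 in all and at most 12, crops included, and the job is handed in when it is done.

Besides the shell and the picture viewer there is one more tool, called after "Call:" as name(argument=value, ...) on one line, values as JSON. move_arm: Moves the arm, as the interface text tells. Its arguments: {"type":"object","properties":{"moves":{"type":"array","items":{"type":"object","properties":{"gripper":{"type":"number"},"x":{"type":"number"},"y":{"type":"number"},"z":{"type":"number"},"roll":{"type":"number"}}}}},"required":["moves"]}

```bash
mkdir -p pics; cat > h.py <<'E'
import numpy as np, cv2
from bench import ctrl
def ray(c,u,v):
    M=np.array(c["world_from_camera"]);d=M[:3,:3]@np.array([(u-c["cx"])/c["fx"],-(v-c["cy"])/c["fy"],-1]);return M[:3,3],d
def on(c,u,v,z):
    o,d=ray(c,u,v);return o+d*(z-o[2])/d[2]
def proj(c,p):
    M=np.linalg.inv(np.array(c["world_from_camera"]));q=M[:3,:3]@p+M[:3,3]
    return c["cx"]+c["fx"]*q[0]/-q[2], c["cy"]-c["fy"]*q[1]/-q[2]
def save(n,i): cv2.imwrite(f"pics/{n}.png",cv2.cvtColor(i,cv2.COLOR_RGB2BGR))
E
python3 - <<'E'
from h import *
for n in("top","scene"):
    c=ctrl.camera(n);save(n+"1",c["img"]);print(n,c["fx"],c["cx"],c["cy"],np.round(c["world_from_camera"],3), c.keys())
o=ctrl.get_obs();print(o["time_s"],o["eef_pos"],o["eef_rot"])
E
```

```text
top 372.0809163842547 258.19849735423355 194.11474120487296 [[ 0.01   0.989 -0.147  0.431]
 [-1.     0.01   0.001 -0.048]
 [ 0.003  0.147  0.989  0.777]
 [ 0.     0.     0.     1.   ]] dict_keys(['img', 'fx', 'fy', 'cx', 'cy', 'world_from_camera'])
scene 370.7006018460463 257.95169547549966 198.3156548090917 [[ 0.289 -0.581  0.761  1.137]
 [ 0.957  0.184 -0.223 -0.218]
 [-0.01   0.793  0.609  0.538]
 [ 0.     0.     0.     1.   ]] dict_keys(['img', 'fx', 'fy', 'cx', 'cy', 'world_from_camera'])
0.1 [ 0.17965763 -0.54597977  0.40389353] [-5.59276350e-04  8.10086477e-01 -5.86309912e-01 -5.24447431e-04]
```

View pics/top1.png

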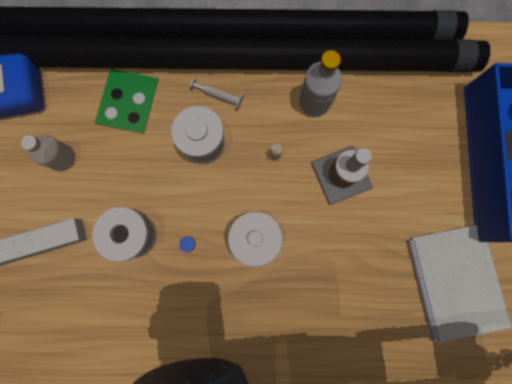

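View pics/scene1.png

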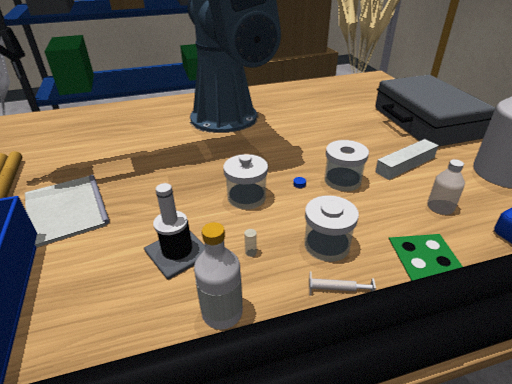

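The top view shows the open-hole jar at about (120,233), the closed jars at (198,133) and (255,238), and the probe in its stand, with the handle top near (362,157) and the collar near (352,166). The scene view agrees: the open jar is at (347,150) and the probe handle top at (165,189).

```bash
python3 - <<'E'
from h import *
c=ctrl.camera("top");s=ctrl.camera("scene")
def blobs(im,box,lo,hi,sat=60):
    x0,y0,x1,y1=box;h=cv2.cvtColor(im,cv2.COLOR_RGB2HSV)[y0:y1,x0:x1]
    m=((h[...,1]<sat)&(h[...,2]>lo)&(h[...,2]<=hi)).astype(np.uint8)
    r=[]
    for k in cv2.findContours(m,cv2.RETR_CCOMP,cv2.CHAIN_APPROX_NONE)[0]:
        if cv2.contourArea(k)>60:
            e=cv2.fitEllipse(k);(a,b),rr=cv2.minEnclosingCircle(k);r.append((round(e[0][0]+x0,1),round(e[0][1]+y0,1),np.round(e[1],1),round(cv2.contourArea(k)),round(rr,1)))
    return r
L=blobs(c["img"],(80,195,165,275),120,255);print("lid",L)
H=blobs(c["img"],(105,215,140,252),-1,110,256);print("hole",H)
for r in L:print(on(c,*r[:2],.09), "diam",r[2]/c["fx"]*(.777-.09))
for r in H:print(on(c,*r[:2],.09))
print("scene hole",blobs(s["img"],(325,140,370,162),-1,110,256))
for r in blobs(s["img"],(325,140,370,162),-1,110,256):print(on(s,*r[:2],.09))
P=cv2.resize(c["img"][125:215,300:390],None,fx=5,fy=5,interpolation=cv2.INTER_NEAREST)
Q=cv2.resize(s["img"][175:275,130:210],None,fx=4.5,fy=4.5,interpolation=cv2.INTER_NEAREST)
Q=Q[:450,:350];save("probe",np.hstack([P,Q]))
for u,v,z in((362,157,.165),(350,168,.088)):print("top guess",on(c,u,v,z))
print("scene guess",on(s,165,187.5,.165))
E
```

```text
lid [(118.9, 233.7, array([51.7, 54.7]), 2222, 27.8), (119.0, 233.5, array([19.1, 20.4]), 305, 10.4)]
hole [(119.0, 233.6, array([16.9, 18.1]), 238, 9.4)]
[0.45661914 0.20582967 0.09      ] diam [0.09545746 0.10099658]
[0.4569863 0.2056699 0.09     ] diam [0.03526572 0.037666  ]
[0.45680364 0.20565807 0.09      ]
scene hole []
top guess [ 0.58685573 -0.22388749  0.165     ]
top guess [ 0.58484289 -0.22257352  0.088     ]
scene guess [ 0.59401296 -0.22500254  0.165     ]
```

View pics/probe.png

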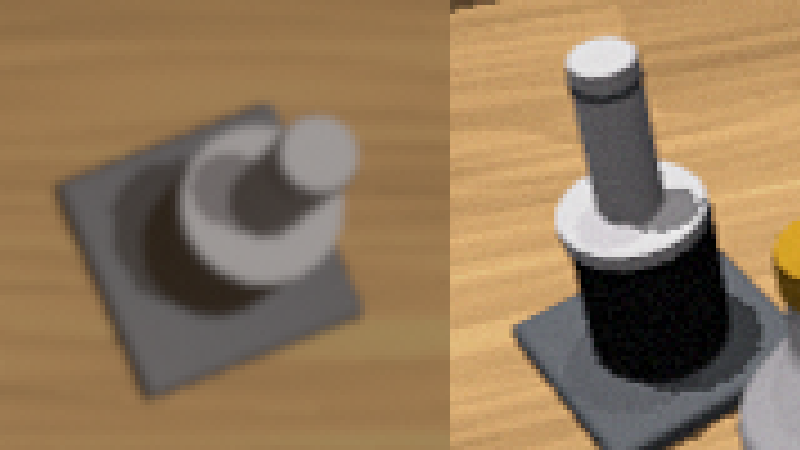

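The crop shows the probe upright. In the top view the handle-top centre is at about (363.1,155.3) and the collar at (351.9,165.5). In the scene view they are at about (163.4,187.3) and (170,221).

```bash
python3 - <<'E'
from h import *
from scipy.spatial.transform import Rotation as R
c=ctrl.camera("top");s=ctrl.camera("scene")
def tri(a,b):
    A=[];B=[]
    for o,d in(a,b):
        d=d/np.linalg.norm(d);P=np.eye(3)-np.outer(d,d);A.append(P);B.append(P@o)
    return np.linalg.solve(sum(A),sum(B))
print("top tri",tri(ray(c,363.1,155.3),ray(s,163.4,187.3)),on(c,363.1,155.3,.165),on(s,163.4,187.3,.165))
print("col tri",tri(ray(c,351.9,165.5),ray(s,170,221)),on(c,351.9,165.5,.088),on(s,170,221,.088))
print("hole",on(c,119,233.6,.09),"reproj scene",proj(s,np.array([.4568,.2057,.09])))
for n,u,v,z in(("bottle cap",330,60,.17),("bottle base",318,105,0.),("cap scene",213,232,.17)):print(n,on(s if 'scene' in n else c,u,v,z))
print("bottle cap tri",tri(ray(c,330,60),ray(s,213,231)))
o=ctrl.get_obs();r=R.from_quat(np.roll(o["eef_rot"],-1)).as_matrix();print(np.round(r,3),o["eef_pos"],o["time_s"])
for d in((.588-.18,-.2235+.546,0),):print("tool shift",r.T@d)
E
```

```text
top tri [ 0.59024337 -0.2270196   0.16318683] [ 0.58982653 -0.22584055  0.165     ] [ 0.59257536 -0.22758468  0.165     ]
col tri [ 0.59011593 -0.22750319  0.0859864 ] [ 0.58972406 -0.22630501  0.088     ] [ 0.59227817 -0.2281015   0.088     ]
hole [0.45680364 0.20565807 0.09      ] reproj scene (np.float64(347.3139194695657), np.float64(148.78189515739368))
bottle cap [ 0.75864165 -0.17197845  0.17      ]
bottle base [ 0.74478239 -0.17838782  0.        ]
cap scene [ 0.73521442 -0.16884925  0.17      ]
bottle cap tri [ 0.75022118 -0.16968008  0.18536522]
[[ 0.312 -0.95  -0.   ]
 [-0.95  -0.312  0.001]
 [-0.001 -0.    -1.   ]] [ 0.17968692 -0.54613019  0.40437946] 0.3
tool shift [-1.78859350e-01 -4.88343684e-01  1.70150821e-04]
```

Call:
move_arm(moves=[{"gripper": 100, "x": -1.95, "y": -5.44}, {"x": -1.95, "y": -5.44}, {"x": -1.95, "y": -5.44}, {"x": -1.95, "y": -5.44}, {"x": -1.95, "y": -5.44}])

```text
validation failed for argument at $.mo...
```

Call:
move_arm(moves=[{"x": -1.95, "y": -5.44}, {"x": -1.95, "y": -5.44}, {"x": -1.95, "y": -5.44}, {"x": -1.95, "y": -5.44}, {"z": 2.0}])

```text
validation failed for argument at $.mo...
```

```bash
cat >> h.py <<'E'
from scipy.spatial.transform import Rotation as R
def shift(tgt):
    o=ctrl.get_obs();r=R.from_quat(np.roll(o["eef_rot"],-1)).as_matrix()
    print("t",round(o["time_s"],2),"pos",np.round(o["eef_pos"],4),"zax",np.round(r[:,2],3),"F",np.round(o["wrist_force"],1),"open",round(o["opening"],3),"q6",o["q"][5])
    print("shift cm",np.round(100*r.T@(np.array(tgt)-o["eef_pos"]),2))
E
python3 - <<'E'
from h import *
shift((.590,-.2265,.290))
w=ctrl.camera("wrist");save("w1",w["img"]);print(np.round(w["tool_from_camera"],3),w["fx"],w["cx"],w["cy"])
o=ctrl.get_obs();r=R.from_quat(np.roll(o["eef_rot"],-1)).as_matrix();M=np.array(w["tool_from_camera"])
for p in((.59,-.2265,.165),):
    q=np.linalg.inv(M)@np.append(r.T@(np.array(p)-o["eef_pos"]),1);a=np.array([q[0],-q[1]]);th=np.arctan2(np.hypot(*a),-q[2]);print("expect px",a/np.hypot(*a)*th*w["fx"]+[w["cx"],w["cy"]])
E
```

```text
t 0.3 pos [ 0.1797 -0.5461  0.4044] zax [-0.     0.001 -1.   ] F [ 0.9  0.2 -0. ] open 0.999 q6 -0.206300486661106
shift cm [-17.53 -48.96  11.45]
[[ 1.     0.     0.     0.   ]
 [ 0.    -0.946 -0.323 -0.084]
 [ 0.     0.323 -0.946  0.031]
 [ 0.     0.     0.     1.   ]] 297.3186396354542 258.0945817098909 193.46698004369586
expect px [ 103.53899661 -203.9885704 ]
```

View pics/w1.png

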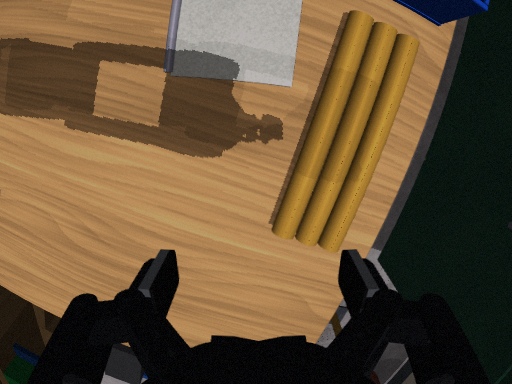

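The calls were refused because each row needs every field, so the arm has not moved. The wrist picture just shows the notebook and yellow rods under the start pose.

Call:
move_arm(moves=[{"gripper": 100, "x": -1.95, "y": -5.44, "z": 0, "roll": 0}, {"gripper": 100, "x": -1.95, "y": -5.44, "z": 0, "roll": 0}, {"gripper": 100, "x": -1.95, "y": -5.44, "z": 0, "roll": 0}, {"gripper": 100, "x": -1.95, "y": -5.44, "z": 0, "roll": 0}, {"gripper": 100, "x": -1.95, "y": -5.44, "z": 0, "roll": 0}])

```text
time_s: 0.98
eef_pos: [0.4089, -0.3673, 0.4049]
eef_rot: [0.0, 0.81, -0.586, 0.0]
wrist_force: [0.3, -0.9, -0.6]
opening: 0.997
```

Call:
move_arm(moves=[{"gripper": 100, "x": -1.95, "y": -5.44, "z": 0, "roll": 0}, {"gripper": 100, "x": -1.95, "y": -5.44, "z": 0, "roll": 0}, {"gripper": 100, "x": -1.95, "y": -5.44, "z": 0, "roll": 0}, {"gripper": 100, "x": -1.95, "y": -5.44, "z": 2, "roll": 0}, {"gripper": 100, "x": 0, "y": 0, "z": 0, "roll": 0}])

```text
time_s: 1.6
eef_pos: [0.5918, -0.2231, 0.3822]
eef_rot: [-0.0, 0.812, -0.584, -0.002]
wrist_force: [0.3, -0.1, 0.1]
opening: 1.001
```

```bash
python3 - <<'E'
from h import *
shift((.590,-.2265,.290))
o=ctrl.get_obs();r=R.from_quat(np.roll(o["eef_rot"],-1)).as_matrix()
w=ctrl.camera("wrist");save("w2",w["img"]);M=np.array(w["tool_from_camera"])
for p in((.59,-.2265,.165),(.59,-.2265,.088)):
    q=np.linalg.inv(M)@np.append(r.T@(np.array(p)-o["eef_pos"]),1);a=np.array([q[0],-q[1]]);th=np.arctan2(np.hypot(*a),-q[2]);print("expect px",a/np.hypot(*a)*th*w["fx"]+[w["cx"],w["cy"]])
E
```

```text
t 1.6 pos [ 0.5918 -0.2231  0.3822] zax [-0.003  0.003 -1.   ] F [ 0.3 -0.1  0.1] open 1.001 q6 0.6996215886107421
shift cm [0.29 0.26 9.22]
expect px [262.65581005 224.04199111]
expect px [261.74485222 189.26941119]
```

View pics/w2.png

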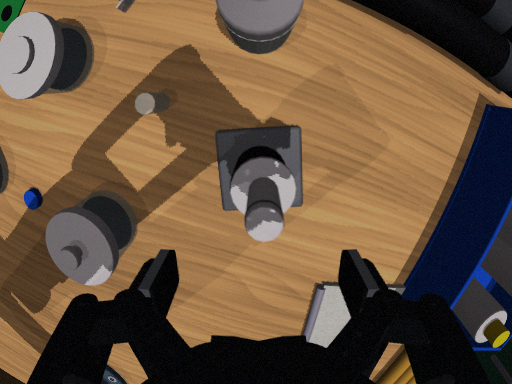

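The wrist view puts the handle top at about (264,222), against an expected (262.7,224), and the collar at (263,187). Both agree to within about 1 mm, so I'll descend and grip.

Call:
move_arm(moves=[{"gripper": 100, "x": 0.2, "y": 0.2, "z": 3, "roll": 0}, {"gripper": 100, "x": 0, "y": 0, "z": 3, "roll": 0}, {"gripper": 100, "x": 0, "y": 0, "z": 2, "roll": 0}, {"gripper": 100, "x": 0, "y": 0, "z": 1.2, "roll": 0}, {"gripper": 100, "x": 0, "y": 0, "z": 0, "roll": 0}])

```text
time_s: 2.28
eef_pos: [0.5884, -0.2294, 0.2923]
eef_rot: [0.0, 0.81, -0.587, -0.0]
wrist_force: [-0.2, -0.6, -0.6]
opening: 1.0
```

```bash
python3 -c "
from h import *
shift((.590,-.2265,.290))"
```

```text
t 2.27 pos [ 0.5884 -0.2294  0.2923] zax [-0.001  0.    -1.   ] F [-0.2 -0.6 -0.6] open 1.0 q6 0.6942209422827336
shift cm [-0.22 -0.24  0.23]
```

Call:
move_arm(moves=[{"gripper": 100, "x": -0.2, "y": -0.2, "z": 0.2, "roll": 0}, {"gripper": 30, "x": 0, "y": 0, "z": 0, "roll": 0}, {"gripper": 0, "x": 0, "y": 0, "z": 0, "roll": 0}, {"gripper": 0, "x": 0, "y": 0, "z": 0, "roll": 0}, {"gripper": 0, "x": 0, "y": 0, "z": 0, "roll": 0}])

```text
time_s: 2.9
eef_pos: [0.5901, -0.2267, 0.2911]
eef_rot: [0.0, 0.81, -0.586, 0.0]
wrist_force: [0.1, 0.1, 0.9]
opening: 0.313
```

Call:
move_arm(moves=[{"gripper": 0, "x": 0, "y": 0, "z": 0, "roll": 0}, {"gripper": 0, "x": 0, "y": 0, "z": 0, "roll": 0}, {"gripper": 0, "x": 0, "y": 0, "z": 0, "roll": 0}, {"gripper": 0, "x": 0, "y": 0, "z": -1, "roll": 0}, {"gripper": 0, "x": 0, "y": 0, "z": -1, "roll": 0}])

```text
time_s: 3.52
eef_pos: [0.5897, -0.2264, 0.3107]
eef_rot: [0.0, 0.81, -0.586, -0.001]
wrist_force: [0.7, 0.0, -1.0]
opening: 0.315
```

Call:
move_arm(moves=[{"gripper": 0, "x": 0, "y": 0, "z": -2, "roll": 0}, {"gripper": 0, "x": 0, "y": 0, "z": -3, "roll": 0}, {"gripper": 0, "x": 0, "y": 0, "z": -3, "roll": 0}, {"gripper": 0, "x": 0, "y": 0, "z": -2.5, "roll": 0}, {"gripper": 0, "x": 0, "y": 0, "z": 0, "roll": 0}])

```text
time_s: 4.15
eef_pos: [0.5905, -0.2268, 0.4196]
eef_rot: [-0.0, 0.81, -0.586, 0.003]
wrist_force: [-0.3, 0.3, -1.2]
opening: 0.311
```

```bash
python3 - <<'E'
from h import *
shift((.457,.206,.416))
c=ctrl.camera("scene");i=c["img"];save("lift",cv2.resize(i[60:260,60:300],None,fx=3,fy=3))
E
```

```text
t 4.15 pos [ 0.5905 -0.2268  0.4196] zax [ 0.006 -0.003 -1.   ] F [-0.3  0.3 -1.2] open 0.311 q6 0.6988909173326547
shift cm [-45.28  -0.85   0.14]
```

View pics/lift.png

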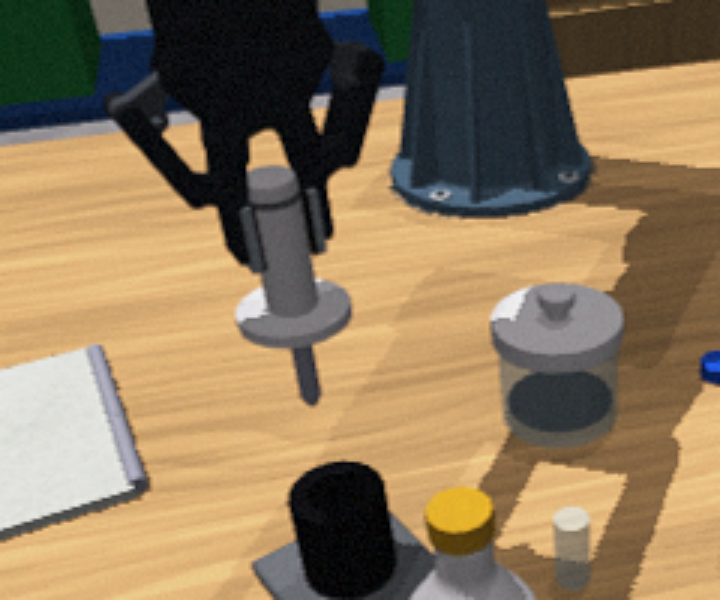

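The probe is held upright with the collar and stem clear of the stand, the tip at about (310,400) in the crop. Next is the traverse.

Call:
move_arm(moves=[{"gripper": 0, "x": -2, "y": 0, "z": 0, "roll": 0}, {"gripper": 0, "x": -4, "y": -0.1, "z": 0, "roll": 0}, {"gripper": 0, "x": -5, "y": -0.1, "z": 0, "roll": 0}, {"gripper": 0, "x": -5, "y": -0.1, "z": 0, "roll": 0}, {"gripper": 0, "x": -5, "y": -0.1, "z": 0, "roll": 0}])

```text
time_s: 4.82
eef_pos: [0.5264, -0.0233, 0.4141]
eef_rot: [0.0, 0.81, -0.586, -0.001]
wrist_force: [1.0, -0.0, -2.1]
opening: 0.315
```

Call:
move_arm(moves=[{"gripper": 0, "x": -5, "y": -0.1, "z": 0, "roll": 0}, {"gripper": 0, "x": -5, "y": -0.1, "z": 0, "roll": 0}, {"gripper": 0, "x": -5, "y": -0.1, "z": 0, "roll": 0}, {"gripper": 0, "x": -4, "y": -0.1, "z": 0, "roll": 0}, {"gripper": 0, "x": -3, "y": -0.1, "z": 0, "roll": 0}])

```text
time_s: 5.45
eef_pos: [0.4619, 0.1869, 0.4142]
eef_rot: [0.001, 0.811, -0.586, -0.001]
wrist_force: [-0.0, 0.3, -1.6]
opening: 0.312
```

Call:
move_arm(moves=[{"gripper": 0, "x": -1.5, "y": 0, "z": 0, "roll": 0}, {"gripper": 0, "x": 0, "y": 0, "z": 0, "roll": 0}, {"gripper": 0, "x": 0, "y": 0, "z": 0, "roll": 0}])

```text
time_s: 5.82
eef_pos: [0.4595, 0.1984, 0.4154]
eef_rot: [0.0, 0.81, -0.587, -0.0]
wrist_force: [-0.8, -0.3, -1.9]
opening: 0.311
```

```bash
python3 - <<'E'
from h import *
shift((.457,.206,.416))
c=ctrl.camera("scene");t=ctrl.camera("top")
a=cv2.resize(c["img"][60:200,290:420],None,fx=3,fy=3);b=cv2.resize(t["img"][160:300,50:190],None,fx=3,fy=3);save("over",np.hstack([a,b]))
x,y=.457,.206
for z in(.125+.02,.205,.09):print(proj(c,np.array([x,y,z])),proj(t,np.array([x,y,z])))
E
```

```text
t 5.83 pos [0.4595 0.1984 0.4154] zax [-0.    -0.001 -1.   ] F [-0.8 -0.3 -1.9] open 0.311 q6 1.4237077509443592
shift cm [-0.81  0.   -0.06]
(np.float64(350.74487338632673), np.float64(127.8616385877564)) (np.float64(106.85851201109705), np.float64(232.1275642959324))
(np.float64(354.6283074712935), np.float64(103.05116236989466)) (np.float64(91.20249110284473), np.float64(230.34350692544655))
(np.float64(347.46709946307027), np.float64(148.802674328595)) (np.float64(118.82064675242782), np.float64(233.49069064694328))
```

View pics/over.png

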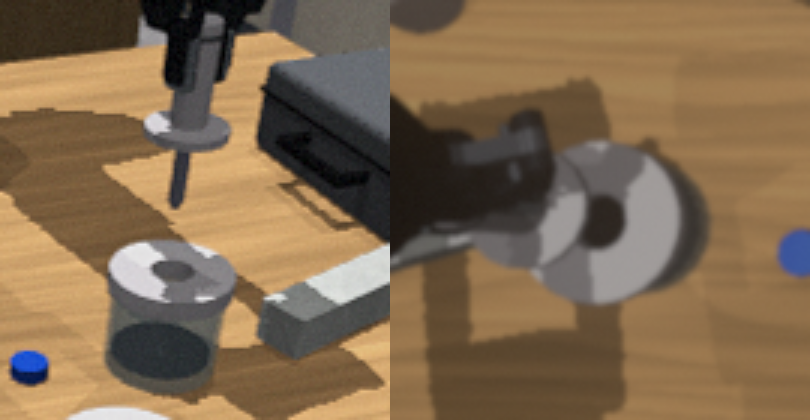

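The scene part shows the tip at about (348.7,129) above the lid, with the hole at (347.5,150). The top part shows the hole at about (118,233), partly behind the collar. I'll correct 8 mm and lower until the tip is just above the lid.

Call:
move_arm(moves=[{"gripper": 0, "x": -0.8, "y": 0, "z": 1.5, "roll": 0}, {"gripper": 0, "x": 0, "y": 0, "z": 1.5, "roll": 0}, {"gripper": 0, "x": 0, "y": 0, "z": 1, "roll": 0}, {"gripper": 0, "x": 0, "y": 0, "z": 0, "roll": 0}, {"gripper": 0, "x": 0, "y": 0, "z": 0, "roll": 0}])

```text
time_s: 6.55
eef_pos: [0.4571, 0.2066, 0.3759]
eef_rot: [-0.0, 0.81, -0.586, 0.0]
wrist_force: [0.1, 0.3, -1.6]
opening: 0.313
```

```bash
python3 - <<'E'
from h import *
shift((.457,.206,.301))
e=ctrl.get_obs()["eef_pos"]
c=ctrl.camera("scene")
save("over2",cv2.resize(c["img"][80:200,300:400],None,fx=5,fy=5))
for z in(e[2]-.211,e[2]-.269):print("expected at crop px",[(a-b)*5 for a,b in zip(proj(c,np.array([e[0],e[1],z])),(300,80))])
print("hole",[(a-b)*5 for a,b in zip(proj(c,np.array([.457,.206,.09])),(300,80))])
E
```

```text
t 6.55 pos [0.4571 0.2066 0.3759] zax [ 0.  0. -1.] F [ 0.1  0.3 -1.6] open 0.313 q6 1.4405092079236228
shift cm [0.05 0.03 7.49]
expected at crop px [np.float64(261.336680948055), np.float64(199.2560461252233)]
expected at crop px [np.float64(243.54280434814285), np.float64(312.5905932446412)]
hole [np.float64(237.33549731535135), np.float64(344.013371642975)]
```

View pics/over2.png

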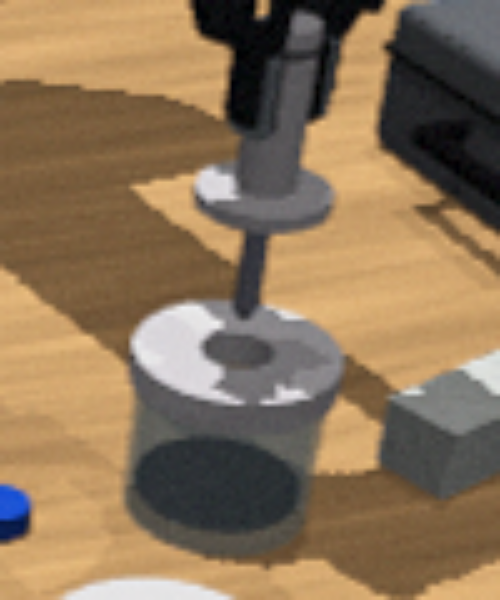

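The tip is at crop (245,316), expected (243.5,313). The hole centre is at (238,350), expected (237,344). Both are shifted the same way, so they are aligned within about 1 mm, and the clearance is 11 mm. I'll lower it.

Call:
move_arm(moves=[{"gripper": 0, "x": 0, "y": 0, "z": 1.5, "roll": 0}, {"gripper": 0, "x": 0, "y": 0, "z": 1.5, "roll": 0}, {"gripper": 0, "x": 0, "y": 0, "z": 1.5, "roll": 0}, {"gripper": 0, "x": 0, "y": 0, "z": 1.5, "roll": 0}, {"gripper": 0, "x": 0, "y": 0, "z": 0.5, "roll": 0}])

```text
time_s: 7.22
eef_pos: [0.4565, 0.2065, 0.309]
eef_rot: [0.001, 0.81, -0.586, -0.001]
wrist_force: [1.0, -0.1, -1.5]
opening: 0.312
```

Call:
move_arm(moves=[{"gripper": 0, "x": 0, "y": 0, "z": 0.3, "roll": 0}, {"gripper": 0, "x": 0, "y": 0, "z": 0.3, "roll": 0}, {"gripper": 0, "x": 0, "y": 0, "z": 0, "roll": 0}, {"gripper": 0, "x": 0, "y": 0, "z": 0, "roll": 0}])

```text
time_s: 7.72
eef_pos: [0.4571, 0.2066, 0.305]
eef_rot: [-0.0, 0.81, -0.586, 0.0]
wrist_force: [-1.0, -0.2, -1.3]
opening: 0.307
```

Call:
move_arm(moves=[{"gripper": 0, "x": 0, "y": 0, "z": 0.2, "roll": 0}, {"gripper": 0, "x": 0, "y": 0, "z": 0, "roll": 0}, {"gripper": 0, "x": 0, "y": 0, "z": 0, "roll": 0}])

```text
time_s: 8.1
eef_pos: [0.4569, 0.2066, 0.3027]
eef_rot: [-0.0, 0.81, -0.586, 0.0]
wrist_force: [-0.1, -0.2, -1.5]
opening: 0.313
```

Call:
move_arm(moves=[{"gripper": 0, "x": 0, "y": 0, "z": 0.1, "roll": 0}, {"gripper": 0, "x": 0, "y": 0, "z": 0, "roll": 0}, {"gripper": 0, "x": 0, "y": 0, "z": 0, "roll": 0}])

```text
time_s: 8.48
eef_pos: [0.4569, 0.2066, 0.3017]
eef_rot: [0.0, 0.81, -0.586, -0.0]
wrist_force: [-0.5, -0.7, -2.3]
opening: 0.309
```

Call:
move_arm(moves=[{"gripper": 0, "x": 0, "y": 0, "z": 0.1, "roll": 0}, {"gripper": 0, "x": 0, "y": 0, "z": 0, "roll": 0}, {"gripper": 0, "x": 0, "y": 0, "z": 0, "roll": 0}])

```text
time_s: 8.85
eef_pos: [0.457, 0.2066, 0.301]
eef_rot: [-0.0, 0.81, -0.586, 0.0]
wrist_force: [-1.2, -0.5, 5.1]
opening: 0.317
```

```bash
python3 - <<'E'
from h import *
shift((.457,.206,.301))
c=ctrl.camera("scene")
save("down",cv2.resize(c["img"][90:200,300:400],None,fx=5,fy=5))
E
```

```text
t 8.85 pos [0.457  0.2066 0.301 ] zax [ 0.  0. -1.] F [-1.2 -0.5  5.1] open 0.317 q6 1.4405196604876849
shift cm [0.06 0.02 0.  ]
```

View pics/down.png

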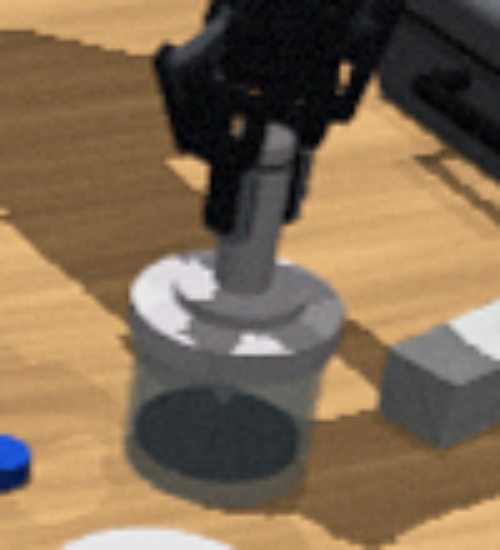

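The collar sits flat on the lid around (240,290). The stem shows inside the glass at (225,395), and the wrist force has risen by about 7 N at the expected height. I'll release and retreat.

Call:
move_arm(moves=[{"gripper": 45, "x": 0, "y": 0, "z": 0, "roll": 0}, {"gripper": 80, "x": 0, "y": 0, "z": 0, "roll": 0}, {"gripper": 80, "x": 0, "y": 0, "z": 0, "roll": 0}, {"gripper": 80, "x": 0, "y": 0, "z": 0, "roll": 0}, {"gripper": 80, "x": 0, "y": 0, "z": 0, "roll": 0}])

```text
time_s: 9.52
eef_pos: [0.4569, 0.2066, 0.3006]
eef_rot: [0.0, 0.81, -0.586, -0.0]
wrist_force: [0.2, -0.2, 0.3]
opening: 0.799
```

Call:
move_arm(moves=[{"gripper": 80, "x": 0, "y": 0, "z": -1.5, "roll": 0}, {"gripper": 80, "x": 0, "y": 0, "z": -3, "roll": 0}, {"gripper": 80, "x": 0, "y": 0, "z": -4, "roll": 0}, {"gripper": 80, "x": 0, "y": 0, "z": -3.5, "roll": 0}, {"gripper": 80, "x": 0, "y": 0, "z": 0, "roll": 0}])

```text
time_s: 10.15
eef_pos: [0.4577, 0.2068, 0.4252]
eef_rot: [-0.003, 0.81, -0.586, 0.003]
wrist_force: [-0.1, 0.4, -0.6]
opening: 0.799
```

```bash
python3 - <<'E'
from h import *
shift((.457,.206,.42))
c=ctrl.camera("scene");t=ctrl.camera("top")
save("end",np.hstack([cv2.resize(c["img"][90:200,300:400],None,fx=4,fy=4),cv2.resize(t["img"][180:290,60:160],None,fx=4,fy=4)]))
for z in(.175,.098,.09):print(z,[(a-b)*4 for a,b in zip(proj(c,np.array([.457,.206,z])),(300,90))],[(a-b)*4 for a,b in zip(proj(t,np.array([.457,.206,z])),(60,180))])
E
```

```text
t 10.15 pos [0.4577 0.2068 0.4252] zax [ 0.008  0.001 -1.   ] F [-0.1  0.4 -0.6] open 0.799 q6 1.4405225856567612
shift cm [0.06 0.1  0.52]
0.175 [np.float64(210.57584721791886), np.float64(102.91498460805269)] [np.float64(157.6726898676817), np.float64(205.11884817105783)]
0.098 [np.float64(191.7133721346736), np.float64(223.42352916517348)] [np.float64(228.80189042057793), np.float64(213.22426494629178)]
0.09 [np.float64(189.86839785228108), np.float64(235.21069731438)] [np.float64(235.28258700971128), np.float64(213.9627625877731)]
```

View pics/end.png

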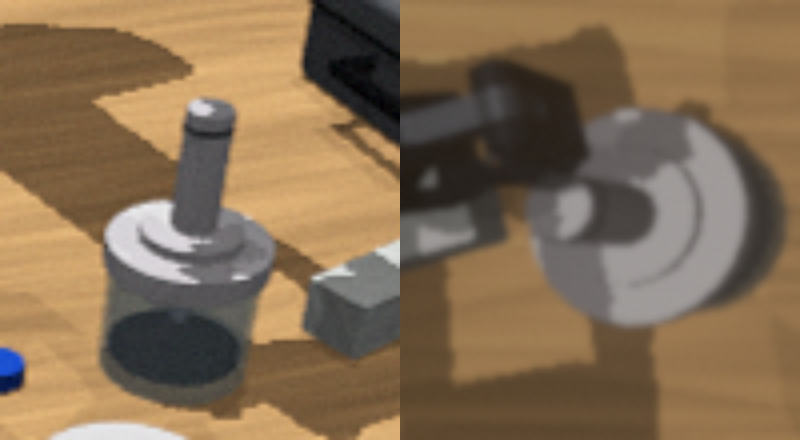

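The probe stands upright with its collar flat and centred on the lid. The handle top is at (211,107) against a predicted (210.6,103), and the gripper is clear.

```bash
python3 -c "
from bench import ctrl
print(ctrl.hand_in())"
```

```text
the job is handed in; nothing more can be done
None
```

I lifted the probe out of its stand, lowered its stem through the hole in the open jar's lid until the collar touched, then let go and backed the gripper about 12 cm up. I handed the job in at about 10.3 s of robot time. The hand-in reports no verdict.

- **Measurements:** the probe was at (0.590, -0.2265) and the hole at (0.457, 0.206). The top and scene views of the probe differed by 2–3 mm, and its triangulated height was 2 mm below nominal. That is about the calibration error, and the fit left 11 mm of radial clearance.
- **Contact:** the vertical wrist force rose by about 7 N at the predicted height (TCP z 0.301 m) and returned to about 0 after release.
- **Final pictures:** the probe is upright with its collar flat and centred on the lid. The handle top is within about 1 pixel of prediction in the scene view. The jar looks unmoved and the gripper is clear.
- **Not measured:** I judged the jar's shift and the probe's tilt from the pictures only.
- **Refused calls:** the first two move calls were refused because some rows left out fields. They moved nothing, and I sent them again in full.

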